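# Set the stop and load hexagonal carving blanks into a bench jig

## Task

Get the carver's jig ready: first put the two offcuts that lie across the jaws into the scrap tray, then push the stiff stop along the jig until its leading face is level with the brass pointers, without running past them. After that, stand every hexagonal blank upright in the channel between the stop and the end block, turned so that two of its flats are square to the jaws and it sits right down on the channel floor. Leave the stop at the pointers, and do not disturb the other things on the bench.

Things in the scene. Friction and masses are not known exactly. Their poses are not given: they have to be found in the camera images.
- jig: wooden jig fixed to the bench, 450 mm long (its x), 146 mm wide (its y), lying roughly crosswise, its +x end to the robot's left. Origin: centre of its underside, z up. Two dark jaws (y = +-27.5 to +-47.5 mm, tops 28 mm above the bench) run along its x with a channel between them. Steel strips 12 mm high lie outside the jaws (y = +-58 to +-73 mm).
- channel (a point): centre of the channel's floor, 10 mm above the bench, on the jig's centre; axes as the jig's. The channel runs along x, is 55 mm wide and 18 mm deep; the jaws' upper inner edges have a 5 mm 45-degree lead-in.
- end_face (a point): foot of the inner face of the end block that closes the channel at the jig's +x end (jig x = +205 mm, z = 10 mm); the block is 20 mm thick, its top 65 mm above the bench
- stop (a joint): position in m of the stop along the jig's +x: its leading face is at jig x = joint - 0.145; travel 0 to 0.2. It takes about 7 N to push, more when fast (40 N per m/s), and stays where left. The stop is a block riding over the jaws, 70 mm long, 116 mm wide, top 73 mm and underside 30 mm above the bench; too big to grasp, push its back face with closed fingers
- stop_face (a point): top edge, mid-width, of the stop's leading (+x) face, 73 mm above the bench; axes as the jig's
- stop_back (a point): centre of the stop's flat back (-x) face, 51.5 mm above the bench, 70 mm behind the leading face; the place to push
- mark: pair of brass pointers clipped to the steel strips on both sides of the jig, upright blades 4 mm thick, 13 mm wide, tops 26 mm above the bench. Origin: on the jig's centre line at bench height, in the middle plane of the blades; axes as the jig's. The stop's leading face is to come level with this plane; the stop passes between the blades.
- offcut1: pale wooden offcut, 30 x 130 x 26 mm (its x, y, z), 70 g, lying across the jaw tops, in the stop's way. Origin: centre of its underside.
- offcut2: shorter pale offcut, 28 x 110 x 22 mm (its x, y, z), 55 g, lying across the jaw tops nearer the end block. Origin: centre of its underside.
- tray: open plywood scrap tray fixed to the bench at the robot's left, 190 x 150 x 50 mm (its x, y, z), walls and floor 5 to 6 mm. Origin: centre of its underside.
- blank1: hexagonal limewood blank (all alike), 52 mm across flats, 60 mm across corners, 64 mm tall, about 80 g, standing upright on the bench between robot and jig, turned at random. May be absent. Origin: centre of its underside, z up along its length; flats face its own +-x and every 60 degrees round from there
- blank2: hexagonal limewood blank (all alike), 52 mm across flats, 60 mm across corners, 64 mm tall, about 80 g, standing upright on the bench between robot and jig, turned at random. May be absent. Origin: centre of its underside, z up along its length; flats face its own +-x and every 60 degrees round from there
- blank3: hexagonal limewood blank (all alike), 52 mm across flats, 60 mm across corners, 64 mm tall, about 80 g, standing upright on the bench between robot and jig, turned at random. May be absent. Origin: centre of its underside, z up along its length; flats face its own +-x and every 60 degrees round from there
- blank4: hexagonal limewood blank (all alike), 52 mm across flats, 60 mm across corners, 64 mm tall, about 80 g, standing upright on the bench between robot and jig, turned at random. May be absent. Origin: centre of its underside, z up along its length; flats face its own +-x and every 60 degrees round from there
- mallet: carver's mallet standing on its head, 207 mm tall, 84 mm across; leave alone. Origin: centre of its underside.
- gouge: gouge lying on the bench, 225 mm long along its x; leave alone. Origin: at the ferrule, at bench height.
- oil: amber jar, 66 mm across, 90 mm tall, beyond the tray; leave alone. Origin: centre of its underside.
Things that resemble listed ones, but are neither listed nor needed, are in the scene too. What is shaped like the blank4 but pink or red is not meant.

How it is judged:
By the outcome, as a careful person would: the job done as asked, in the order asked, and still so for the second after the job is handed in, with the robot touching nothing.
Of blank1, blank2, blank3, blank4 only 3 to 4 are there at a start; the rules pass over those that are not, and their reading is None.
At some moment in a run one of blank1, blank2, blank3, blank4 may be knocked a few centimetres aside while the robot is not near it.
It also fails if it takes over 200 s, if anything falls off the work surface, if the arm or the gripper's body presses on something with over 40 N, if the wrist force passes 120 N, or if a joint passes its speed limit or range.

## Robot

A 6-joint arm with a two-finger parallel gripper is mounted at the origin on the work surface. World frame = base frame: x ahead of the robot, y to its left, z up, the work surface at z = 0. Lengths are in m, angles in rad, forces in N, time in s.
With the tool pointing down it reaches from about 0.3 to 0.775 m from the base axis. Payload 14.6 kg.
Tool frame: the origin (TCP) lies at the very end of the fingers, on their centre line; the grasp point (between the pads) lies 19 mm behind it; z points along the fingers, y is the direction in which the jaws open and shut (so a half turn about z gives the same grasp; the last joint's range is limited). The gripper opens to 94 mm and grips with 3 to 60 N. Pads are 16 mm wide; open, the fingers measure 119 mm over their backs; the gripper's body (75 mm by 177 mm) begins 78 mm behind the grasp point.
Start: joints at [-1.221, 0.3, 1.521, -0, 1.321, -0.067], TCP at [0.223, -0.503, 0.205] pointing down, gripper open.
Joint ranges: [-3.03, 3.03], [-0.79, 2.21], [0.23, 2.52], [-1.04, 4.18], [0, 3.07], [-2.55, 2.55]. Speed limits (rad/s): [2.22, 2.22, 2.57, 3.14, 3.14, 3.14].

## Interface

Orientations are given as a unit quaternion [x, y, z, w].
In Python, from station import read_state, vision, job_done gives the robot as it stands. The module is installed in compiled form; this text tells all that it offers.
- The arm moves only by the tool send_rows, never from a script. Its argument "steps" is a list of rows, each a list of 2 entries, a list of its own where there are three numbers: the shift along the world's x, y, z in mm, then the turn, a rotation vector about the world's x, y, z in degrees. In form: [[[dx, dy, dz], [rx, ry, rz]], ...]. A call has 1 to 20 rows; each row is the pose to reach, as a shift and turn from the pose measured when the call began; what a row does not reach only later rows make up. A row lasts 1/10 s, in which the tool goes at most 50 mm and 8.59 degrees, less where a joint would pass 70% of its speed; a pose out of reach is approached as far as the arm can. A call with a gripper value outside its range is refused whole. "jaw" is the closure, from -1 (fully open) to 1 (shut), set as the call begins (left out, the last holds). The fingers move at their own pace and stop on an object; "force" is the grip in N (left out, the last holds). Time passes only in rows, so rows that repeat a pose let the fingers close. It gives the time, the measured TCP pose, the force and the opening at its end, in the units of the state.
- read_state(): the state, without advancing time (a new reading comes with each control period).
- vision.camera(name): name is "side" or "top"; returns a dict with "frame" (400x640x3 uint8, red, green, blue), "fx", "fy", "cx", "cy" (pixels), "eye" and "rotation" of the camera in the world. Camera axes: x right, y up, looking along -z (the intrinsics and any distortion apply to the point x, -y, -z); pixel columns grow to the right and rows downward; lengths in m; the calibration is good to about 2 mm. A picture is of the moment at which its call begins. There is no depth.
- job_done(): hands the job in, once; it reports no verdict.
The state is a dict: "clock": time; "q": joint angles; "dq": joint speeds; "joint_torque": joint torques, N m; "tcp_pos": TCP position; "eef_rot": TCP orientation; "ft_force": force on the tool from outside, world axes, zero at the start; "ft_torque": the same for the moment, N m; "width": finger opening in m.
Only numpy, scipy, OpenCV 4.12 (cv2) and the standard library are available. Lean on these libraries where they do the work, as an engineer would, in place of code of your own. Each camera call takes 0.05 s, during which the arm holds its last target. There are 200 camera calls.

## Working session

There is one attempt and no reset: what is moved stays moved. The work goes in short steps, Python scripts to look and compute and a tool call to move; the robot and the scene stay as the last step left them, time stands still between calls to the robot, and variables do not carry over. Pictures are saved under pics/ and viewed, about 12 in all and at most 16, crops included, and the job is handed in when it is done.

Besides the shell and the picture viewer there is one more tool, called after ">>>" as name(argument=value, ...) on one line, values as JSON. send_rows: Moves the arm, as the interface text tells. Its arguments: {"type":"object","properties":{"steps":{"type":"array","items":{"type":"array"}},"jaw":{"type":"number"},"force":{"type":"number"}},"required":["steps"]}

```bash
mkdir -p pics
cat > h.py <<'E'
import numpy as np, cv2
from station import read_state, vision
def cam(n, save=None):
    c=vision.camera(n)
    if save: cv2.imwrite('pics/'+save, cv2.cvtColor(c['frame'],cv2.COLOR_RGB2BGR))
    return c
def proj(c,P):
    P=np.atleast_2d(P); R=np.array(c['rotation']).reshape(3,3)
    p=(P-np.array(c['eye']))@R
    return np.c_[c['cx']+c['fx']*p[:,0]/-p[:,2], c['cy']+c['fy']*(-p[:,1])/-p[:,2]]
def ray(c,uv,z):
    uv=np.atleast_2d(uv).astype(float); R=np.array(c['rotation']).reshape(3,3)
    d=np.c_[(uv[:,0]-c['cx'])/c['fx'],-(uv[:,1]-c['cy'])/c['fy'],-np.ones(len(uv))]@R.T
    e=np.array(c['eye']); return e+d*((z-e[2])/d[:,2])[:,None]
E
python3 - <<'E'
from h import *
for n in('top','side'):
    c=cam(n,n+'0.png'); print(n,{k:np.round(v,4).tolist() if k!='frame' else 0 for k,v in c.items()})
print(read_state())
E
```

```text
top {'frame': 0, 'fx': 412.4727, 'fy': 412.4727, 'cx': 320.096, 'cy': 199.748, 'eye': [0.1825, -0.0299, 1.4155], 'rotation': [-0.0739, 0.0742, 0.7219, -0.684]}
side {'frame': 0, 'fx': 495.2848, 'fy': 495.2848, 'cx': 316.9181, 'cy': 203.0065, 'eye': [-0.2351, 0.7773, 1.0837], 'rotation': [-0.1375, 0.3719, 0.8578, -0.327]}
{'clock': 0.1, 'q': array([-1.22064507e+00,  3.00437640e-01,  1.52151099e+00,  4.55614577e-06,
        1.32073609e+00, -6.66230867e-02]), 'dq': array([ 0.0006886 , -0.00087712, -0.0016701 , -0.0014363 ,  0.00090597,
       -0.00184681]), 'joint_torque': array([ 2.21737464e-03, -5.32644582e+01, -3.53281903e+01,  7.10275839e-02,
        2.35299126e-02, -6.33047534e-05]), 'tcp_pos': array([ 0.22255049, -0.50269697,  0.20493434]), 'eef_rot': array([ 9.78365823e-01,  2.06881651e-01, -7.49643591e-05, -5.40869129e-04]), 'ft_force': array([-0.37474452,  0.20439203,  0.54193179]), 'ft_torque': array([ 0.0005975 ,  0.0143549 , -0.00880245]), 'width': 0.09408988475042566}
```

View pics/top0.png

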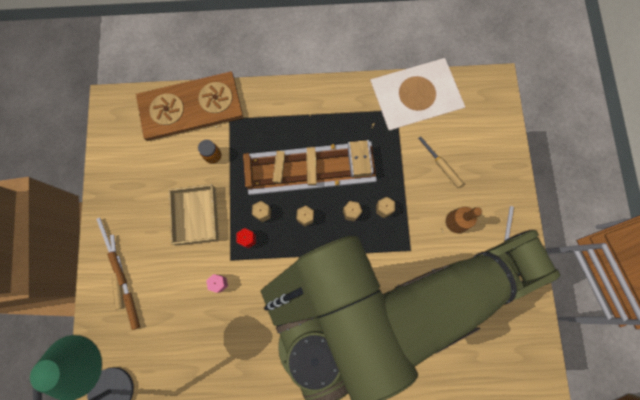

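View pics/side0.png

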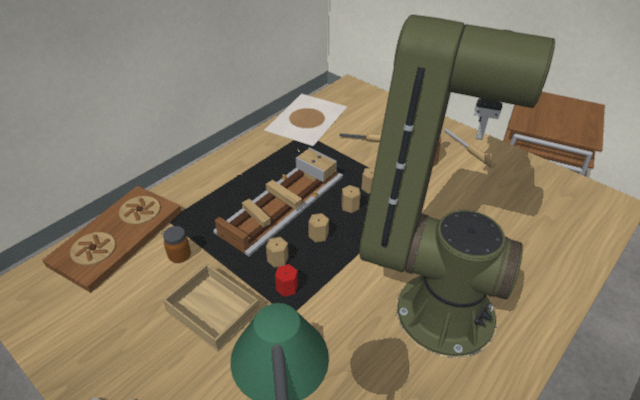

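The top view shows the jig around (310,165), with the end block at left (248,170), offcuts at (279,166) and (312,165), and the stop at (361,157). The four blanks are at (261,211), (305,215), (352,211) and (386,207), and the tray is at (194,215). `rotation` is a quaternion. Next I'll zoom in.

```bash
sed -i "s/R=np.array(c\['rotation'\]).reshape(3,3)/R=Rot.from_quat(c['rotation']).as_matrix()/; 1a from scipy.spatial.transform import Rotation as Rot" h.py
python3 - <<'E'
from h import *
a=cv2.imread('pics/top0.png')[130:255,225:415]; b=cv2.imread('pics/side0.png')[135:275,200:400]
cv2.imwrite('pics/a.png',cv2.resize(a,(760,500),interpolation=cv2.INTER_CUBIC))
cv2.imwrite('pics/b.png',cv2.resize(b,(800,560),interpolation=cv2.INTER_CUBIC))
c=cam('top'); s=cam('side')
print(proj(c,[[0,0,0],[.223,-.503,.205]]),proj(s,[[0,0,0],[.223,-.503,.205]]))
for n,uv in dict(b1=(261,211),b2=(305,215),b3=(352,211),b4=(386,207)).items(): print(n,ray(c,uv,.064).round(3))
print(ray(c,[(170,190),(213,186),(216,242),(173,244)],.05).round(3))
E
```

```text
[[316.19409633 345.14040723]
 [484.55119649 264.37641455]] [[445.0630086  313.17626876]
 [479.41021648 130.61682976]]
b1 [[0.443 0.161 0.064]]
b2 [[0.421 0.015 0.064]]
b3 [[ 0.426 -0.142  0.064]]
b4 [[ 0.434 -0.256  0.064]]
[[0.535 0.471 0.05 ]
 [0.541 0.324 0.05 ]
 [0.349 0.314 0.05 ]
 [0.35  0.457 0.05 ]]
```

View pics/a.png

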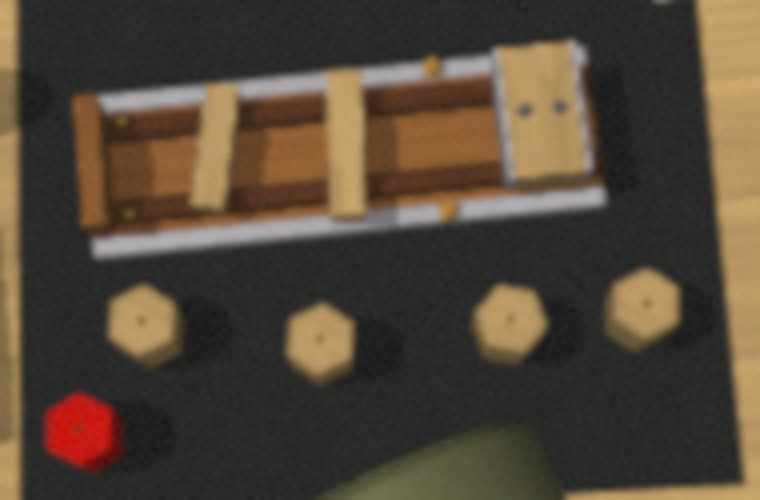

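View pics/b.png

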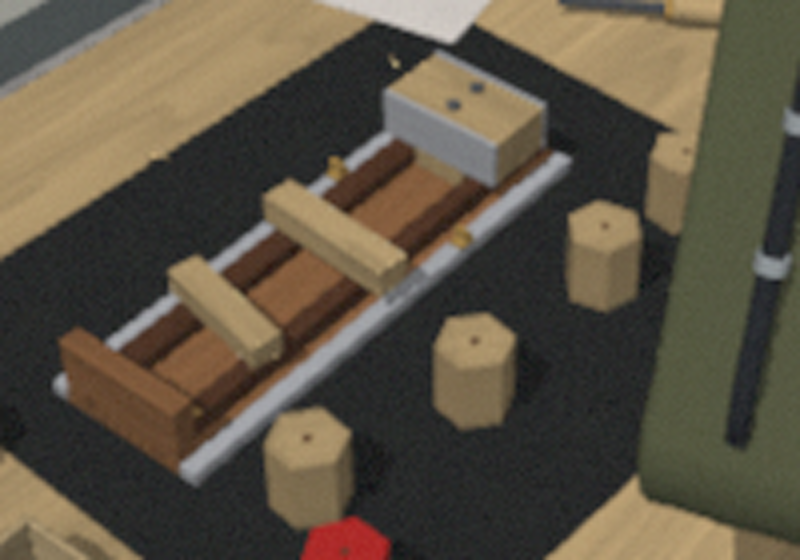

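```bash
cat >> h.py <<'E'
def avg(n,k=4):
    cs=[vision.camera(n) for _ in range(k)]; c=cs[0]
    c['frame']=np.mean([x['frame'] for x in cs],0).round().astype(np.uint8); return c
def big(c,roi,f=6):
    u0,v0,u1,v1=roi; return cv2.resize(c['frame'][v0:v1,u0:u1],None,fx=f,fy=f,interpolation=cv2.INTER_CUBIC)
def topx(p,roi,f=6): return (np.asarray(p,float).reshape(-1,2)+.5)/f-.5+np.array(roi[:2])
def blobs(mask,amin):
    cn,_=cv2.findContours(mask.astype(np.uint8),cv2.RETR_EXTERNAL,cv2.CHAIN_APPROX_NONE)
    return [k for k in cn if cv2.contourArea(k)>amin]
E
python3 - <<'E'
from h import *
roi=(225,130,415,255)
c=avg('top'); I=big(c,roi); np.save('top.npy',c['frame'])
hsv=cv2.cvtColor(I,cv2.COLOR_RGB2HSV); H,S,V=[hsv[...,i].astype(int) for i in range(3)]
def at(x,y): return hsv[int(y*1.5),int(x*1.5)].tolist()
for n,p in dict(b1top=(140,310),b1side=(165,358),off1=(347,120),off2=(215,150),chan=(290,150),jaw=(280,100),endb=(92,150),stop=(545,100),strip=(200,235),brass=(432,66),brass2=(448,211)).items(): print(n,at(*p))
out=I.copy()
for nm,m,a,z in [('strip',(S<60)&(V>110),1500,.012),('pale',(V>135)&(S>60)&(H<25),1500,.064)]:
    for k in blobs(m,a):
        r=cv2.minAreaRect(k); b=cv2.boxPoints(r); cv2.drawContours(out,[b.astype(int)],0,(0,255,0),1); cv2.drawContours(out,[k],0,(255,0,255),1)
        w=ray(c,topx(b,roi),z); print(nm,np.round(np.array(r[0])/6+roi[:2],1),w[:,:2].round(4).tolist(), [np.linalg.norm(w[i]-w[i+1]).round(4) for i in (0,1)])
cv2.imwrite('pics/m.png',cv2.resize(cv2.cvtColor(out,cv2.COLOR_RGB2BGR),(798,525)))
E
```

```text
b1top [18, 119, 187]
b1side [18, 103, 79]
off1 [18, 119, 197]
off2 [18, 119, 187]
chan [14, 162, 148]
jaw [11, 125, 114]
endb [14, 161, 138]
stop [18, 116, 180]
strip [144, 7, 177]
brass [19, 174, 163]
brass2 [19, 173, 168]
strip [291.5 187.5] [[0.5346, 0.2134], [0.5493, -0.0916], [0.5296, -0.0923], [0.515, 0.2118]] [np.float64(0.3053), np.float64(0.0197)]
strip [357.7 180.7] [[0.5498, -0.1067], [0.5576, -0.2379], [0.5384, -0.2383], [0.5306, -0.1076]] [np.float64(0.1314), np.float64(0.0192)]
strip [263.  154.7] [[0.6642, 0.2068], [0.6707, 0.1096], [0.6519, 0.1081], [0.6454, 0.2051]] [np.float64(0.0974), np.float64(0.0189)]
strip [294.2 151.6] [[0.67, 0.0915], [0.6758, 0.0012], [0.6568, 0.0001], [0.6511, 0.0901]] [np.float64(0.0905), np.float64(0.019)]
strip [322.9 148.8] [[0.6765, -0.0286], [0.6793, -0.0849], [0.6601, -0.0856], [0.6573, -0.0294]] [np.float64(0.0564), np.float64(0.0193)]
strip [344.4 159.4] [[0.6851, -0.101], [0.6893, -0.1543], [0.5649, -0.1608], [0.5609, -0.1084]] [np.float64(0.0535), np.float64(0.1246)]
strip [371.1 156.3] [[0.6918, -0.215], [0.6934, -0.2303], [0.57
[... 1250 characters left out ...]
0.0842), np.float64(0.0431)]
pale [273.3 165.5] [[0.5517, 0.1576], [0.6616, 0.1413], [0.6488, 0.0744], [0.5393, 0.0919]] [np.float64(0.1111), np.float64(0.0681)]
pale [290.2 167.5] [[0.6528, 0.1542], [0.6577, -0.0315], [0.5273, -0.0345], [0.5226, 0.1476]] [np.float64(0.1858), np.float64(0.1305)]
pale [360.7 157.5] [[0.6692, -0.1492], [0.674, -0.2125], [0.5555, -0.2174], [0.5509, -0.1551]] [np.float64(0.0636), np.float64(0.1185)]
pale [390.8 192.4] [[0.7103, -0.2116], [0.701, -0.3785], [0.2718, -0.335], [0.2803, -0.1786]] [np.float64(0.1671), np.float64(0.4314)]
pale [227.  141.8] [[0.7376, 0.2804], [0.7369, 0.2665], [0.6505, 0.2671], [0.6512, 0.2808]] [np.float64(0.0139), np.float64(0.0864)]
```

View pics/m.png

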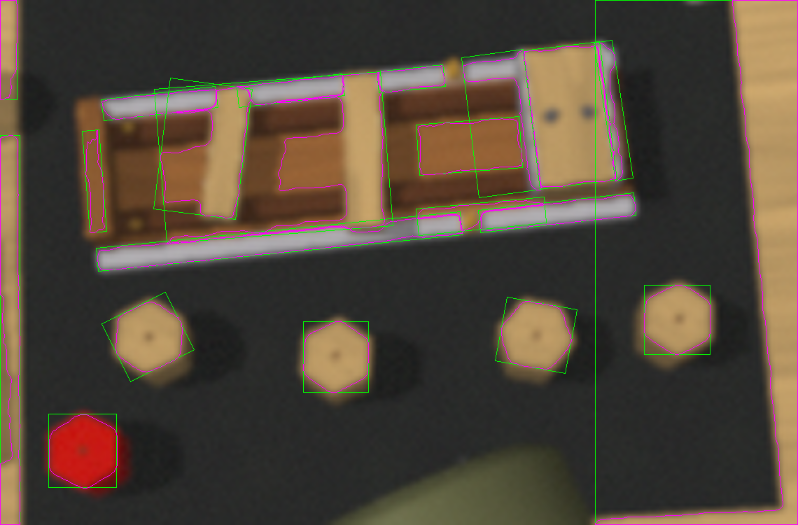

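The masks isolate the four blank tops, the stop top (centre about 571,115 in this crop), the offcuts (364,150) and (227,152), and the brass pointers (452,68) and (470,218). The near strip gives the jig pose. I'll now refine the offcuts, pointers and blanks.

```bash
cat >> h.py <<'E'
JA=np.radians(92.95); JC=np.array([.603,-.0094]); JX=np.array([np.cos(JA),np.sin(JA)]); JY=np.array([-JX[1],JX[0]])
def jig(w): w=np.atleast_2d(w)[:,:2]-JC; return np.c_[w@JX,w@JY]
def world(x,y): return JC+x*JX+y*JY
ROI=(225,130,415,255)
def blanks(c,roi=ROI,z=.064,box=(.3,.5)):
    """centre and flat-normal angle (deg, mod 60) of pale hexagon tops; z may be top height"""
    hsv=cv2.cvtColor(big(c,roi),cv2.COLOR_RGB2HSV).astype(int); m=(hsv[...,2]>135)&(hsv[...,1]>60)&(hsv[...,1]<150)&(hsv[...,0]>8)&(hsv[...,0]<25)
    res=[]
    for k in blobs(m,4000):
        A=cv2.contourArea(k)
        if A>16000: continue
        w=ray(c,topx(k,roi),z)[:,:2]; h=cv2.convexHull((w*1e4).astype(np.int32)); M=cv2.moments(h); p=np.array([M['m10'],M['m01']])/M['m00']/1e4
        if not box[0]<p[0]<box[1]: continue
        q=h.reshape(-1,2)/1e4-p; 
        q=np.vstack([np.linspace(q[i],q[(i+1)%len(q)],20,endpoint=False) for i in range(len(q))])
        th=np.arctan2(q[:,1],q[:,0]); r=np.hypot(*q.T); g=np.linspace(-np.pi,np.pi,720,endpoint=False)
        o=np.argsort(th); ri=np.interp(g,th[o],r[o],period=2*np.pi)
        ph=np.angle(np.sum(ri*np.exp(6j*g)))/6   # corner direction
        res.append((p.round(4),round(float(np.degrees(ph)+30)%60,1),round(float(M['m00']/1e8/2.34e-3),2)))
    return res
E
python3 - <<'E'
from h import *
c=cam('top'); c['frame']=np.load('top.npy')
print('blanks c, flat ang, area/nom'); [print(*b) for b in blanks(c)]
hsv=cv2.cvtColor(big(c,ROI),cv2.COLOR_RGB2HSV).astype(int);H,S,V=np.moveaxis(hsv,2,0)
for k in blobs((V>163)&(S>60)&(S<150)&(H<25),2500):
    r=cv2.minAreaRect(k); b=topx(cv2.boxPoints(r),ROI); ctr=topx(r[0],ROI)
    if ctr[0,1]<190:
        for z in(.052,.073):
            w=ray(c,b,z)[:,:2]; d=w-np.roll(w,-1,0); l=np.hypot(*d.T); e=d[np.argmax(l)]; print('pale',ctr.round(1),z,w.mean(0).round(4),'jig',jig(w.mean(0)).round(4),l[:2].round(4),'ang',np.degrees(np.arctan2(e[1],e[0])).round(1)%180)
s=cam('side'); hs=cv2.cvtColor(big(s,(200,135,400,275)),cv2.COLOR_RGB2HSV).astype(int)
for n,cc,hh,roi in(('top',c,hsv,ROI),('side',s,hs,(200,135,400,275))):
    m=(hh[...,1]>150)&(hh[...,2]>110)&(hh[...,0]>16)&(hh[...,0]<25)
    for k in blobs(m,120):
        p=topx(k.reshape(-1,2).mean(0),roi); j=jig(ray(cc,p,.02))[0]
        if abs(abs(j[1])-.062)<.03: print('brass',n,p.round(1),cv2.contourArea(k),j.round(4))
# tray
t=ray(c,[(170,190),(213,186),(216,242),(173,244)],.05)[:,:2]; print('tray',t.mean(0).round(3))
E
```

```text
blanks c, flat ang, area/nom
[0.423  0.0161] 23.4 0.98
[0.447  0.1638] 23.9 0.99
[ 0.4315 -0.1429] 45.7 1.0
[ 0.4385 -0.2562] 23.9 0.99
[0.4601 0.2742] 29.7 2.05
pale [[278.  165.6]] 0.052 [0.6011 0.0998] jig [[ 0.1091 -0.0037]] [0.1079 0.0283] ang 170.9
pale [[278.  165.6]] 0.073 [0.5946 0.0978] jig [[0.1074 0.0028]] [0.1062 0.0278] ang 170.9
pale [[310.5 165.3]] 0.052 [ 0.5963 -0.0118] jig [[-0.0021  0.0068]] [0.0313 0.1266] ang 177.7
pale [[310.5 165.3]] 0.073 [ 0.5899 -0.0121] jig [[-0.002   0.0132]] [0.0308 0.1247] ang 177.7
pale [[360.1 156.9]] 0.052 [ 0.6168 -0.1843] jig [[-0.1754 -0.0048]] [0.063  0.1152] ang 2.7
pale [[360.1 156.9]] 0.073 [ 0.6101 -0.1819] jig [[-0.1727  0.0018]] [0.062  0.1135] ang 2.7
brass top [[336.6 181.8]] 232.0 [-0.0867  0.067 ]
brass top [[332.4 145.7]] 234.5 [-0.0868 -0.0661]
tray [0.444 0.391]
```

Pointers sit at jig x = -86.7 mm, symmetric in y. First move: go above offcut1.

>>> send_rows(steps=[[[0,0,50],[0,0,8]],[[0,0,100],[0,0,16]],[[50,60,100],[0,0,25]],[[373,491,100],[0,0,80]],[[373,491,100],[0,0,80]],[[373,491,100],[0,0,80]],[[373,491,100],[0,0,80]],[[373,491,100],[0,0,80]],[[373,491,100],[0,0,80]],[[373,491,100],[0,0,154]],[[373,491,100],[0,0,154]],[[373,491,100],[0,0,154]],[[373,491,50],[0,0,154]],[[373,491,0],[0,0,154]],[[373,491,-50],[0,0,154]],[[373,491,-100],[0,0,154]],[[373,491,-100],[0,0,154]],[[373,491,-100],[0,0,154]],[[373,491,-100],[0,0,154]],[[373,491,-100],[0,0,154]]], jaw=-0.3, force=20)

```text
clock: 2.5
tcp_pos: [0.5962, -0.012, 0.1064]
eef_rot: [0.021, 1.0, -0.0, 0.001]
ft_force: [-0.5, -0.3, -0.2]
width: 0.0611
```

>>> send_rows(steps=[[[0,0,-40],[0,0,0]],[[0,0,-70],[0,0,0]],[[0,0,-82],[0,0,0]],[[0,0,-82],[0,0,0]],[[0,0,-82],[0,0,0]]])

```text
clock: 3.0
tcp_pos: [0.5971, -0.0122, 0.0261]
eef_rot: [0.021, 1.0, -0.0, 0.002]
ft_force: [0.3, -0.9, 0.8]
width: 0.0614
```

>>> send_rows(steps=[[[0,0,0],[0,0,0]],[[0,0,0],[0,0,0]],[[0,0,0],[0,0,0]],[[0,0,0],[0,0,0]],[[0,0,0],[0,0,0]],[[0,0,30],[0,0,0]],[[0,0,80],[0,0,0]],[[0,0,120],[0,0,0]],[[0,0,120],[0,0,0]]], jaw=1)

```text
clock: 3.9
tcp_pos: [0.5993, -0.0123, 0.152]
eef_rot: [0.021, 1.0, -0.0, 0.006]
ft_force: [1.0, -0.3, -0.1]
width: 0.0298
```

>>> send_rows(steps=[[[-157,429,0],[0,0,6]],[[-157,429,0],[0,0,6]],[[-157,429,0],[0,0,6]],[[-157,429,0],[0,0,6]],[[-157,429,0],[0,0,6]],[[-157,429,0],[0,0,6]],[[-157,429,0],[0,0,6]],[[-157,429,0],[0,0,6]],[[-157,429,0],[0,0,6]],[[-157,429,0],[0,0,6]],[[-157,429,0],[0,0,6]],[[-157,429,-40],[0,0,6]],[[-157,429,-80],[0,0,6]],[[-157,429,-110],[0,0,6]],[[-157,429,-128],[0,0,6]],[[-157,429,-138],[0,0,6]],[[-157,429,-138],[0,0,6]],[[-157,429,-138],[0,0,6]]])

```text
clock: 5.7
tcp_pos: [0.443, 0.4164, 0.0149]
eef_rot: [-0.031, 1.0, 0.0, 0.007]
ft_force: [-0.3, -0.3, -0.6]
width: 0.0295
```

>>> send_rows(steps=[[[0,0,0],[0,0,0]],[[0,0,0],[0,0,0]],[[0,0,0],[0,0,0]],[[0,0,0],[0,0,0]],[[0,0,40],[0,0,0]],[[0,0,90],[0,0,0]],[[0,0,130],[0,0,0]],[[0,0,130],[0,0,0]]], jaw=0.04)

```text
clock: 6.5
tcp_pos: [0.4447, 0.418, 0.1512]
eef_rot: [-0.031, 0.999, 0.003, 0.011]
ft_force: [0.1, 0.7, -0.1]
width: 0.0454
```

>>> send_rows(steps=[[[156,-318,0],[-0.4,1.2,-12.7]],[[156,-318,0],[-0.4,1.2,-12.7]],[[156,-318,0],[-0.4,1.2,-12.7]],[[156,-318,0],[-0.4,1.2,-12.7]],[[156,-318,0],[-0.4,1.2,-12.7]],[[156,-318,0],[-0.4,1.2,-12.7]],[[156,-318,0],[-0.4,1.2,-12.7]],[[156,-318,0],[-0.4,1.2,-12.7]],[[156,-318,0],[-0.4,1.2,-12.7]],[[156,-318,-50],[-0.4,1.2,-12.7]],[[156,-318,-100],[-0.4,1.2,-12.7]],[[156,-318,-128],[-0.4,1.2,-12.7]],[[156,-318,-128],[-0.4,1.2,-12.7]],[[156,-318,-128],[-0.4,1.2,-12.7]]], jaw=-0.3)

```text
clock: 7.9
tcp_pos: [0.6007, 0.1012, 0.0241]
eef_rot: [0.079, 0.997, -0.001, 0.0]
ft_force: [0.4, -0.3, 0.1]
width: 0.0613
```

>>> send_rows(steps=[[[0,0,0],[0,0,0]],[[0,0,0],[0,0,0]],[[0,0,0],[0,0,0]],[[0,0,0],[0,0,0]],[[0,0,0],[0,0,0]],[[0,0,30],[0,0,0]],[[0,0,80],[0,0,0]],[[0,0,125],[0,0,0]],[[0,0,125],[0,0,0]]], jaw=1)

```text
clock: 8.8
tcp_pos: [0.6031, 0.1014, 0.1558]
eef_rot: [0.079, 0.997, -0.0, 0.005]
ft_force: [2.0, 0.7, -0.5]
width: 0.028
```

>>> send_rows(steps=[[[-157,260,0],[0,0.5,12.6]],[[-157,260,0],[0,0.5,12.6]],[[-157,260,0],[0,0.5,12.6]],[[-157,260,0],[0,0.5,12.6]],[[-157,260,0],[0,0.5,12.6]],[[-157,260,0],[0,0.5,12.6]],[[-157,260,0],[0,0.5,12.6]],[[-157,260,0],[0,0.5,12.6]],[[-157,260,-40],[0,0.5,12.6]],[[-157,260,-80],[0,0.5,12.6]],[[-157,260,-120],[0,0.5,12.6]],[[-157,260,-142],[0,0.5,12.6]],[[-157,260,-142],[0,0.5,12.6]],[[-157,260,-142],[0,0.5,12.6]]])

```text
clock: 10.2
tcp_pos: [0.447, 0.3607, 0.0143]
eef_rot: [-0.03, 1.0, 0.0, 0.001]
ft_force: [-0.1, 0.2, -0.3]
width: 0.0282
```

>>> send_rows(steps=[[[0,0,0],[0,0,0]],[[0,0,0],[0,0,0]],[[0,0,0],[0,0,0]],[[0,0,0],[0,0,0]],[[0,0,40],[0,0,0]],[[0,0,90],[0,0,0]],[[0,0,130],[0,0,0]],[[0,0,130],[0,0,0]]], jaw=0.1)

```text
clock: 11.0
tcp_pos: [0.4487, 0.3621, 0.1504]
eef_rot: [-0.03, 1.0, 0.003, 0.005]
ft_force: [0.2, 0.6, -0.2]
width: 0.042
```

Run:
```python
from h import *
t=cam('top'); cam('side','s1.png')
cv2.imwrite('pics/t1.png',cv2.cvtColor(np.vstack([cv2.resize(t['frame'][120:260,160:420],(780,420),interpolation=cv2.INTER_CUBIC)]),cv2.COLOR_RGB2BGR))
print(read_state()['tcp_pos'],read_state()['eef_rot'])
```

```text
[0.44703264 0.36075964 0.14475282] [-2.99839331e-02  9.99548859e-01  4.68925237e-04  1.67987054e-03]
```

View pics/t1.png

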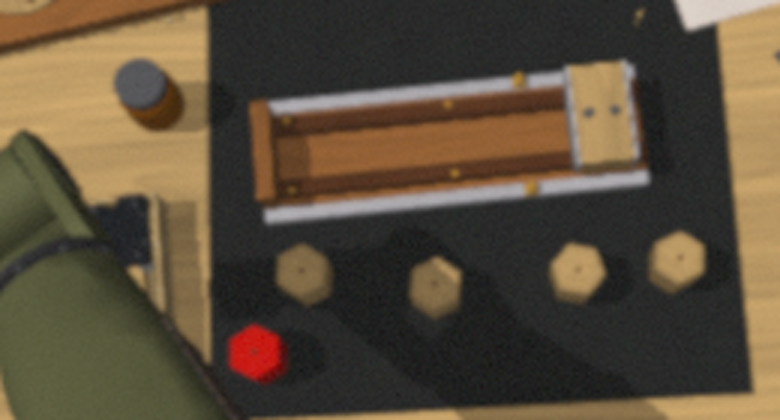

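The channel is clear with both offcuts in the tray, so I'll go behind the stop with the fingers closed.

>>> send_rows(steps=[[[0,0,40],[0,0,-8]],[[169,-630,60],[0.2,0,-90.5]],[[169,-630,60],[0.2,0,-90.5]],[[169,-630,60],[0.2,0,-90.5]],[[169,-630,60],[0.2,0,-90.5]],[[169,-630,60],[0.2,0,-90.5]],[[169,-630,60],[0.2,0,-90.5]],[[169,-630,60],[0.2,0,-90.5]],[[169,-630,60],[0.2,0,-90.5]],[[169,-630,60],[0.2,0,-90.5]],[[169,-630,60],[0.2,0,-90.5]],[[169,-630,60],[0.2,0,-90.5]],[[169,-630,60],[0.2,0,-90.5]],[[169,-630,60],[0.2,0,-90.5]],[[169,-630,60],[0.2,0,-90.5]],[[169,-630,60],[0.2,0,-90.5]],[[169,-630,20],[0.2,0,-90.5]],[[169,-630,20],[0.2,0,-90.5]]], jaw=1)

```text
clock: 12.9
tcp_pos: [0.6141, -0.2668, 0.1593]
eef_rot: [0.688, 0.725, -0.001, -0.003]
ft_force: [-0.1, 0.4, -0.7]
width: 0.0006
```

Run:
```python
from h import *
t=avg('top'); s=avg('side'); np.save('t2.npy',t['frame']); np.save('s2.npy',s['frame'])
r=read_state(); print(r['tcp_pos'],r['eef_rot'],jig(r['tcp_pos']),r['width'])
cv2.imwrite('pics/s2.png',cv2.cvtColor(cv2.resize(s['frame'][130:290,190:410],(800,582),interpolation=cv2.INTER_CUBIC),cv2.COLOR_RGB2BGR))
[print(*b) for b in blanks(t)]
```

```text
[ 0.61631296 -0.26917397  0.16589707] [0.68867606 0.72506499 0.00092437 0.00227669] [[-2.60114866e-01  7.38074778e-05]] 0.00010254134537643757
[0.4595 0.2743] 29.7 2.0
[ 0.4661 -0.3424] 24.1 2.32
```

View pics/s2.png

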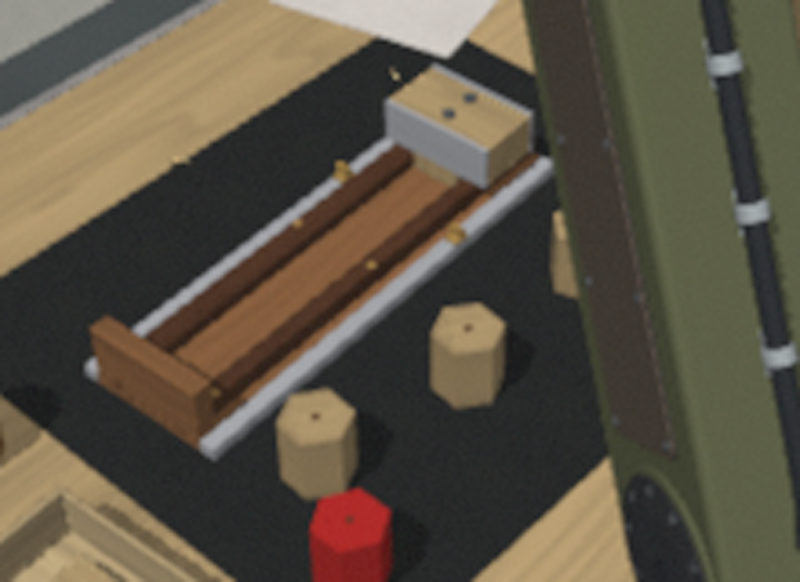

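The side view shows the stop's steel leading face with top corners (388,104) and (488,151), brass pointers at (342,170) and (456,232), and the near strip's end at (208,455). I'll cross-check those against the jig frame.

Run:
```python
from h import *
s=cam('side');t=cam('top')
S=lambda p,z: jig(ray(s,np.array(p)/3.636+[190,130],z)).round(4).tolist()
print('stop face top corners',S([(388,104),(488,151)],.073))
print('brass',S([(342,165),(456,229)],.024), 'z .02',S([(342,168),(456,232)],.02))
print('strip near-left end outer corner floor (.225,.073)',S([(212,460)],0),'far strip end',S([(88,370)],.012))
print('endblock top inner corners',S([(115,319),(216,390)],.065))
T=lambda p,z: jig(ray(t,np.array(p)/3+[160,120],z)).round(4).tolist()
print('top: stopface', T([(565,68),(575,168)],.073),'brass',T([(519,78),(531,188)],.024),'endblock inner top',T([(270,101),(276,200)],.065),'strips',T([(265,222),(649,184)],0))
```

```text
stop face top corners [[-0.1393, -0.0518], [-0.1439, 0.0593]]
brass [[-0.0914, -0.0675], [-0.089, 0.0677]] z .02 [[-0.0916, -0.0679], [-0.0894, 0.0674]]
strip near-left end outer corner floor (.225,.073) [[0.2224, 0.0716]] far strip end [[0.2237, -0.0664]]
endblock top inner corners [[0.2016, -0.0485], [0.2064, 0.0681]]
top: stopface [[-0.139, -0.0527], [-0.1361, 0.066]] brass [[-0.0886, -0.0634], [-0.0875, 0.0714]] endblock inner top [[0.2004, -0.052], [0.2018, 0.0652]] strips [[0.2261, 0.0732], [-0.228, 0.0753]]
```

>>> send_rows(steps=[[[0,0,-50],[0,0,0]],[[0,0,-100],[0,0,0]],[[0,0,-121],[0,0,0]],[[0,0,-121],[0,0,0]],[[-1,10,-121],[0,0,0]],[[-1,20,-121],[0,0,0]],[[-1,26,-121],[0,0,0]],[[-2,30,-121],[0,0,0]],[[-2,34,-121],[0,0,0]],[[-2,38,-121],[0,0,0]],[[-2,41,-121],[0,0,0]],[[-2,41,-121],[0,0,0]]])

```text
clock: 14.6
tcp_pos: [0.6142, -0.2279, 0.0444]
eef_rot: [0.689, 0.725, 0.001, 0.002]
ft_force: [0.3, 0.0, 0.1]
width: 0.0003
```

>>> send_rows(steps=[[[0,2,0],[0,0,0]],[[0,4,0],[0,0,0]],[[0,6,0],[0,0,0]],[[0,8,0],[0,0,0]],[[0,10,0],[0,0,0]],[[-1,12,0],[0,0,0]],[[-1,14,0],[0,0,0]]])

```text
clock: 15.3
tcp_pos: [0.6134, -0.2153, 0.0445]
eef_rot: [0.689, 0.725, 0.001, 0.003]
ft_force: [2.0, -7.6, -2.9]
width: 0.0007
```

>>> send_rows(steps=[[[0,3,0],[0,0,0]],[[0,6,0],[0,0,0]],[[0,9,0],[0,0,0]],[[-1,12,0],[0,0,0]],[[-1,15,0],[0,0,0]],[[-1,18,0],[0,0,0]],[[-1,20,0],[0,0,0]],[[-1,20,0],[0,0,0]]])

```text
clock: 16.1
tcp_pos: [0.6123, -0.1961, 0.0445]
eef_rot: [0.689, 0.725, 0.0, 0.003]
ft_force: [-0.3, -5.3, 0.2]
width: 0.0006
```

Run:
```python
from h import *
t=avg('top',5); s=avg('side',5); np.save('t3.npy',t['frame']); np.save('s3.npy',s['frame'])
r=read_state(); print(r['tcp_pos'],jig(r['tcp_pos']),r['ft_force'])
a=cv2.resize(t['frame'][140:195,305:385],(800,550),interpolation=cv2.INTER_CUBIC)
b=cv2.resize(s['frame'][135:215,265:345],(600,600),interpolation=cv2.INTER_CUBIC)
cv2.imwrite('pics/t3.png',cv2.cvtColor(a,cv2.COLOR_RGB2BGR));cv2.imwrite('pics/s3.png',cv2.cvtColor(b,cv2.COLOR_RGB2BGR))
```

```text
[ 0.61232799 -0.19614062  0.04448968] [[-0.18697322  0.00029487]] [-1.32778040e+00 -5.51373072e+00  4.55659536e-03]
```

View pics/s3.png

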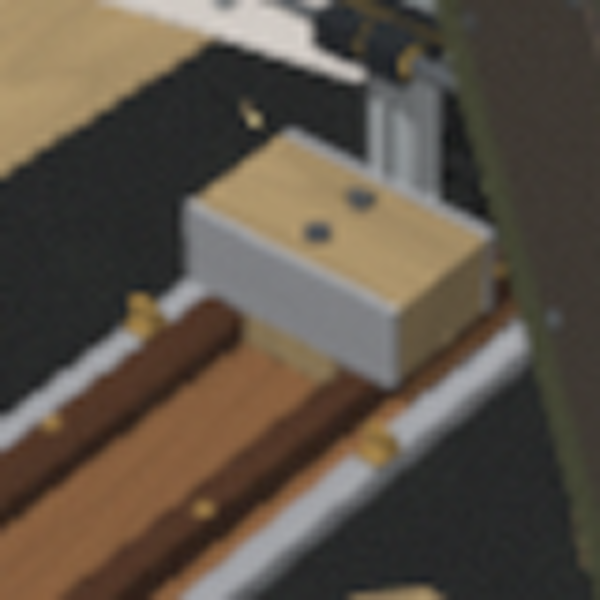

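Stop is in contact; its face is still behind the pointers at (145,315) and (380,447). The small dots on the jaws are decoys.

View pics/t3.png

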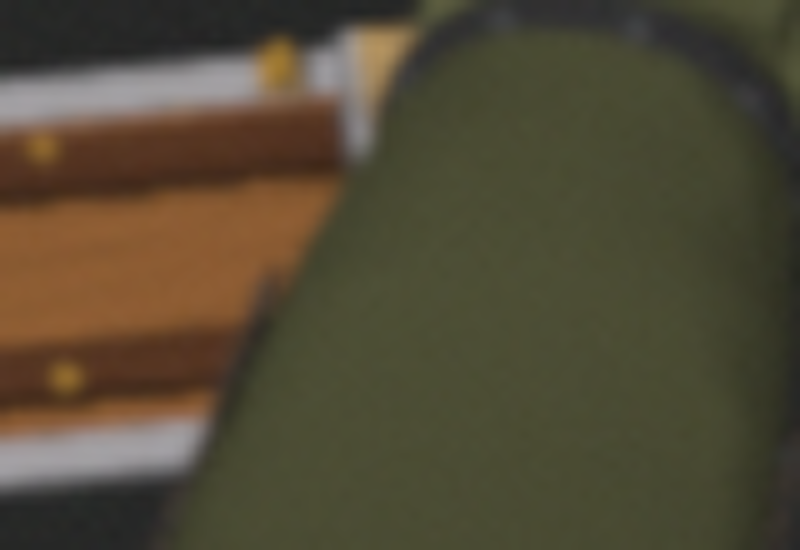

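Run:
```python
from h import *
s=cam('side')
S=lambda p,z: jig(ray(s,(np.array(p)+.5)/7.5-.5+[265,135],z)).round(4).tolist()
print('face top',S([(187,203),(399,310)],.073),'face bottom',S([(190,277),(393,387)],.030))
s['frame']=np.load('s3.npy'); t=cam('top'); t['frame']=np.load('t3.npy')
for n,c,roi in(('side',s,(265,135,345,215)),('top',t,(305,140,385,195))):
    hh=cv2.cvtColor(big(c,roi,8),cv2.COLOR_RGB2HSV).astype(int)
    m=(hh[...,1]>150)&(hh[...,2]>105)&(hh[...,0]>15)&(hh[...,0]<26)
    for k in blobs(m,150):
        x=topx(k,roi,8); 
        for z in(.019,):
            j=jig(ray(c,x,z)); ce=cv2.moments(k); ce=topx([ce['m10']/ce['m00'],ce['m01']/ce['m00']],roi,8)
            print(n,cv2.contourArea(k),'centroid',ce.round(1),jig(ray(c,ce,z)).round(4),'range',j.min(0).round(4),j.max(0).round(4))
```

```text
face top [[-0.1123, -0.0598], [-0.114, 0.0568]] face bottom [[-0.1134, -0.0607], [-0.1125, 0.0552]]
top 432.5 centroid [[311.1 177.2]] [[0.     0.0409]] range [-0.0058  0.0358] [0.0056 0.046 ]
top 338.5 centroid [[308.8 154.4]] [[-0.0001 -0.0431]] range [-0.0055 -0.0476] [ 0.0052 -0.0385]
top 432.0 centroid [[332.4 145.7]] [[-0.0868 -0.0666]] range [-0.0908 -0.0734] [-0.0826 -0.0591]
```

Run:
```python
from h import *
s=cam('side');s['frame']=np.load('s3.npy')
S=lambda p,z: jig(ray(s,(np.array(p)+.5)/7.5-.5+[265,135],z)).round(4).tolist()
print('tacks',S([(52,423),(203,508)],.028)); print('brass',S([(145,313),(379,446)],.019))
I=big(s,(265,135,345,215),8); lab=cv2.cvtColor(I,cv2.COLOR_RGB2LAB).astype(int); hh=cv2.cvtColor(I,cv2.COLOR_RGB2HSV)
for p in((145,313),(379,446),(52,423),(270,190)): print(hh[int(p[1]*8/7.5),int(p[0]*8/7.5)])
m=(hh[...,1]>125)&(hh[...,2]>120)&(hh[...,0]>15)&(hh[...,0]<28)
for k in blobs(m,60):
    if cv2.contourArea(k)>3000: continue
    M=cv2.moments(k); ce=topx([M['m10']/M['m00'],M['m01']/M['m00']],(265,135),8); j=jig(ray(s,topx(k,(265,135),8),.019))
    print(cv2.contourArea(k),ce.round(1),jig(ray(s,ce,.019)).round(4),j.min(0).round(4),j.max(0).round(4))
```

```text
tacks [[-0.0048, -0.0443], [-0.0052, 0.04]]
brass [[-0.0918, -0.0688], [-0.0888, 0.0666]]
[ 19 139 136]
[ 19 139 141]
[ 18 136 150]
[ 19  96 173]
205.5 [[291.6 202.4]] [[-0.0121  0.0337]] [-0.0163  0.0299] [-0.0078  0.0375]
960.0 [[314.5 193.4]] [[-0.0899  0.0632]] [-0.1017  0.0531] [-0.0809  0.0733]
102.0 [[271.6 191.1]] [[-0.0115 -0.0508]] [-0.016  -0.0529] [-0.0079 -0.0484]
742.5 [[283.5 176.5]] [[-0.0901 -0.069 ]] [-0.1    -0.0799] [-0.0808 -0.0579]
```

>>> send_rows(steps=[[[0,3,0],[0,0,0]],[[0,6,0],[0,0,0]],[[0,9,0],[0,0,0]],[[-1,12,0],[0,0,0]],[[-1,15,0],[0,0,0]],[[-1,17,0],[0,0,0]],[[-1,19,0],[0,0,0]],[[-1,20.5,0],[0,0,0]],[[-1,21.5,0],[0,0,0]],[[-1,21.5,0],[0,0,0]]])

```text
clock: 17.75
tcp_pos: [0.6112, -0.1756, 0.0445]
eef_rot: [0.689, 0.724, -0.0, 0.004]
ft_force: [-1.2, -6.5, -0.6]
width: 0.0004
```

Run:
```python
from h import *
s=avg('side',5); np.save('s4.npy',s['frame'])
r=read_state(); print(r['tcp_pos'],jig(r['tcp_pos']),r['ft_force'])
b=cv2.resize(s['frame'][145:215,265:335],(700,700)[:2],interpolation=cv2.INTER_CUBIC)[:600]
cv2.imwrite('pics/s4.png',cv2.cvtColor(b,cv2.COLOR_RGB2BGR))
```

```text
[ 0.61119061 -0.17564835  0.04450172] [[-0.16644956  0.00037613]] [-0.27073053 -6.53402967  0.30893086]
```

View pics/s4.png

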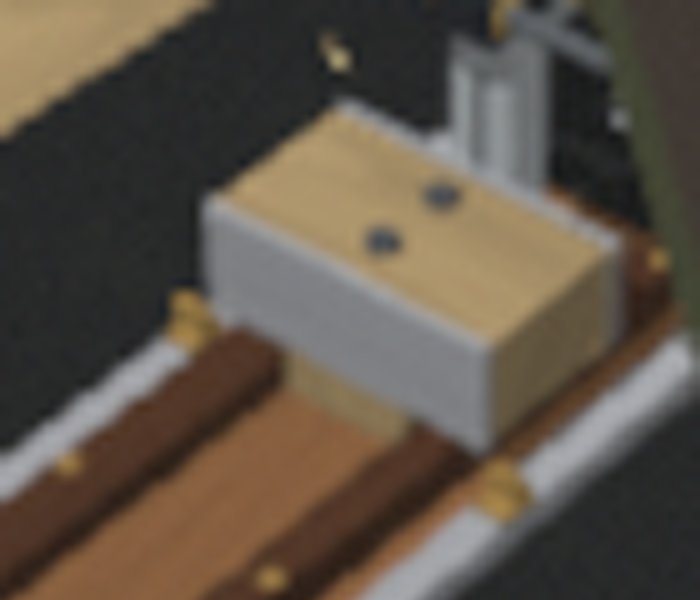

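Face corners here are top (207,203) and (490,347) and bottom near (485,448). Brass is at (190,318) and (503,490).

Run:
```python
from h import *
s=cam('side');s['frame']=np.load('s4.npy')
S=lambda p,z: jig(ray(s,(np.array(p)+.5)/10-.5+[265,145],z)).round(4).tolist()
print('face top',S([(207,203),(490,347)],.073),'bottom',S([(485,448)],.03)); print('brass',S([(192,318),(503,490)],.019))
hh=cv2.cvtColor(big(s,(265,145,345,215),8),cv2.COLOR_RGB2HSV)
m=(hh[...,1]>125)&(hh[...,2]>120)&(hh[...,0]>15)&(hh[...,0]<28)
for k in blobs(m,60):
    if cv2.contourArea(k)>3000: continue
    M=cv2.moments(k); ce=topx([M['m10']/M['m00'],M['m01']/M['m00']],(265,145),8)
    print(cv2.contourArea(k),ce.round(1),jig(ray(s,ce,.019)).round(4))
r=read_state(); print(jig(r['tcp_pos']))
```

```text
face top [[-0.091, -0.0595], [-0.093, 0.0567]] bottom [[-0.0926, 0.0551]]
brass [[-0.0913, -0.069], [-0.0901, 0.0645]]
205.5 [[291.6 202.3]] [[-0.0121  0.0336]]
966.5 [[314.5 193.4]] [[-0.0898  0.0632]]
105.5 [[271.6 191.1]] [[-0.0116 -0.0509]]
739.0 [[283.5 176.6]] [[-0.0899 -0.0689]]
[[-0.16646663  0.00036034]]
```

>>> send_rows(steps=[[[0,1.5,0],[0,0,0]],[[0,2.2,0],[0,0,0]],[[0,2.4,0],[0,0,0]],[[0,2.4,0],[0,0,0]]])

```text
clock: 18.45
tcp_pos: [0.6111, -0.1744, 0.0445]
eef_rot: [0.69, 0.724, -0.001, 0.004]
ft_force: [0.5, -6.0, -0.6]
width: 0.0008
```

>>> send_rows(steps=[[[0,-10,0],[0,0,0]],[[0,-30,0],[0,0,0]],[[0,-50,30],[0,0,0]],[[0,-50,80],[0,0,0]],[[0,-90,120],[0,0,0]],[[-50,-140,120],[0,0,0]],[[-100,-190,120],[0,0,0]],[[-110,-230,120],[0,0,0]],[[-110,-230,120],[0,0,0]],[[-110,-230,120],[0,0,0]]])

```text
clock: 19.45
tcp_pos: [0.4981, -0.409, 0.1646]
eef_rot: [0.691, 0.722, -0.001, 0.004]
ft_force: [1.3, 0.7, -0.9]
width: 0.0006
```

Run:
```python
from h import *
t=avg('top',6); np.save('t5.npy',t['frame'])
a=cv2.resize(t['frame'][140:195,305:385],(800,550),interpolation=cv2.INTER_CUBIC)
cv2.imwrite('pics/t5.png',cv2.cvtColor(a,cv2.COLOR_RGB2BGR)); r=read_state(); print(r['tcp_pos'],r['eef_rot'])
[print(*b) for b in blanks(t)]
hh=cv2.cvtColor(big(t,ROI,8),cv2.COLOR_RGB2HSV).astype(int)
for k in blobs((hh[...,1]>150)&(hh[...,2]>105)&(hh[...,0]>15)&(hh[...,0]<26),150):
    M=cv2.moments(k); ce=topx([M['m10']/M['m00'],M['m01']/M['m00']],ROI,8); print(M['m00'],ce.round(1),jig(ray(t,ce,.022)).round(4))
```

```text
[ 0.50173132 -0.40359992  0.16451804] [ 6.89011994e-01  7.24737144e-01 -5.44867359e-04  4.27179064e-03]
[0.447  0.1638] 23.8 0.99
[ 0.4315 -0.1429] 45.6 1.0
[0.4603 0.2742] 29.8 2.05
375.5 [[336.6 181.9]] [[-0.0866  0.0681]]
467.5 [[311.1 177.3]] [[0.    0.042]]
456.0 [[368.2 171.3]] [[-0.2008  0.0418]]
327.0 [[308.8 154.3]] [[-0.0001 -0.0424]]
441.0 [[365.  148.7]] [[-0.2003 -0.042 ]]
```

View pics/t5.png

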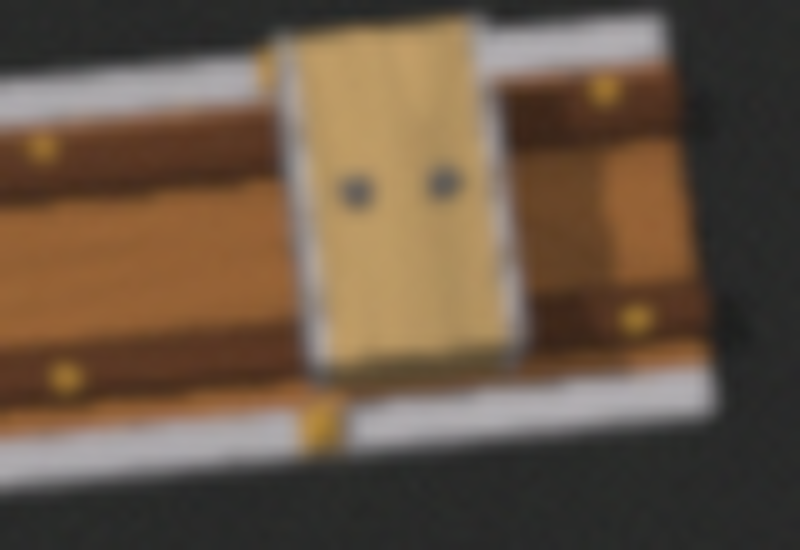

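Run:
```python
from h import *
t=cam('top'); t['frame']=np.load('t5.npy'); roi=(305,140,385,195)
g=cv2.cvtColor(big(t,roi,10),cv2.COLOR_RGB2HSV).astype(float)
# visible stop silhouette: front edge & back edge along jig lines at z=.073
V=t['frame'].astype(np.float32).mean(2)
for y in (-.04,-.02,0,.02,.04):
    xs=np.arange(-.2,-.05,.0005); P=np.array([np.r_[world(x,y),.073] for x in xs]); uv=proj(t,P).astype(np.float32)
    v=cv2.remap(V,uv[:,0].reshape(1,-1),uv[:,1].reshape(1,-1),cv2.INTER_CUBIC)[0]; d=np.gradient(cv2.GaussianBlur(v.reshape(1,-1),(1,1),0)[0])
    f=(xs>-.1)&(xs<-.07); b=(xs<-.14)&(xs>-.18)
    def pk(m,s): w=np.clip(s*d[m],0,None); i=np.argmax(w); w=w*(np.abs(np.arange(len(w))-i)<10); return (w@xs[m]/w.sum()).round(4)
    print(y,'front',pk(f,-1),'back',pk(b,1))
b=blanks(t,box=(.3,.5)); print(b)
```

```text
-0.04 front -0.0842 back -0.1726
-0.02 front -0.082 back -0.1568
0 front -0.0827 back -0.1557
0.02 front -0.0824 back -0.1562
0.04 front -0.082 back -0.1567
[(array([0.447 , 0.1638]), 23.8, 0.99), (array([ 0.4315, -0.1429]), 45.6, 1.0), (array([0.4603, 0.2742]), 29.8, 2.05)]
```

The stop is level: from the back edge its face is at -86.3 mm, by contact at -87.2 mm, and the pointers are at -86.7 mm. The jaw screws read 0.0 and -200.5 mm, which supports the jig frame. Now blank3, the third in the row.

>>> send_rows(steps=[[[-70,261,0],[0.4,0.3,-17.3]],[[-70,261,0],[0.4,0.3,-17.3]],[[-70,261,0],[0.4,0.3,-17.3]],[[-70,261,0],[0.4,0.3,-17.3]],[[-70,261,0],[0.4,0.3,-17.3]],[[-70,261,0],[0.4,0.3,-17.3]],[[-70,261,0],[0.4,0.3,-17.3]],[[-70,261,0],[0.4,0.3,-17.3]],[[-70,261,0],[0.4,0.3,-17.3]],[[-70,261,-50],[0.4,0.3,-17.3]],[[-70,261,-90],[0.4,0.3,-17.3]],[[-70,261,-125],[0.4,0.3,-17.3]],[[-70,261,-138],[0.4,0.3,-17.3]],[[-70,261,-138],[0.4,0.3,-17.3]],[[-70,261,-138],[0.4,0.3,-17.3]]], jaw=-0.7)

```text
clock: 21.3
tcp_pos: [0.4321, -0.1433, 0.0269]
eef_rot: [0.79, 0.613, -0.0, -0.0]
ft_force: [0.5, -0.5, -0.0]
width: 0.0801
```

>>> send_rows(steps=[[[0,0,0],[0,0,0]],[[0,0,0],[0,0,0]],[[0,0,0],[0,0,0]],[[0,0,0],[0,0,0]],[[0,0,0],[0,0,0]],[[0,0,0],[0,0,0]]], jaw=1)

```text
clock: 21.9
tcp_pos: [0.4324, -0.1434, 0.0273]
eef_rot: [0.79, 0.613, -0.0, 0.0]
ft_force: [-0.8, -1.0, 4.5]
width: 0.0521
```

>>> send_rows(steps=[[[0,0,40],[0,0,0]],[[0,0,80],[0,0,8]],[[169,159,80],[0,0,17.3]],[[169,159,80],[0,0,17.3]],[[169,159,80],[0,0,17.3]],[[169,159,80],[0,0,17.3]],[[169,159,80],[0,0,17.3]],[[169,159,80],[0,0,17.3]],[[169,159,60],[0,0,17.3]],[[169,159,45],[0,0,17.3]],[[169,159,45],[0,0,17.3]],[[169,159,45],[0,0,17.3]],[[169,159,45],[0,0,17.3]]])

```text
clock: 23.2
tcp_pos: [0.6017, 0.0153, 0.0732]
eef_rot: [0.689, 0.724, 0.0, 0.001]
ft_force: [-0.4, 0.6, -1.3]
width: 0.0516
```

```bash
cat >> h.py <<'E'
def tool():
    r=read_state(); R=Rot.from_quat(r['eef_rot']).as_matrix(); z=R[:,2]
    print('tcp',r['tcp_pos'].round(4),'jig',jig(r['tcp_pos']).round(4)[0],'toolY',np.degrees(np.arctan2(R[1,1],R[0,1])).round(2),'tiltfix deg',np.degrees([-z[1],z[0]]).round(2),'w',round(float(r['width']),4),'F',r['ft_force'].round(1),'t',r['clock'])
E
python3 - <<'E'
from h import *
tool()
t=avg('top',2)
for z in(.064,): [print(*b) for b in blanks(t)]
E
```

```text
tcp [0.6017 0.0153 0.0732] jig [0.0248 0.0001] toolY 2.84 tiltfix deg [0.05 0.08] w 0.0516 F [-0.4  0.6 -1.3] t 23.2
[0.448  0.1715] 52.7 0.65
```

>>> send_rows(steps=[[[0,0,-10],[0,0,0]],[[0,0,-18],[0,0,0]],[[0,0,-24],[0,0,0]],[[0,0,-28],[0,0,0]],[[0,0,-31],[0,0,0]],[[0,0,-34],[0,0,0]],[[0,0,-36],[0,0,0]],[[0,0,-36],[0,0,0]]])

```text
clock: 24.1
tcp_pos: [0.6018, 0.0154, 0.0374]
eef_rot: [0.689, 0.724, 0.0, 0.001]
ft_force: [-0.1, -0.5, 0.3]
width: 0.0514
```

>>> send_rows(steps=[[[0,0,0],[0,0,0]],[[0,0,0],[0,0,0]],[[0,0,0],[0,0,0]],[[0,0,0],[0,0,0]],[[0,0,20],[0,0,0]],[[0,0,60],[0,0,0]],[[0,0,100],[0,0,0]],[[0,30,100],[0,0,0]],[[0,100,100],[0,0,0]],[[0,100,100],[0,0,0]],[[0,100,100],[0,0,0]]], jaw=-0.5)

```text
clock: 25.2
tcp_pos: [0.6015, 0.1179, 0.1374]
eef_rot: [0.688, 0.726, 0.0, 0.001]
ft_force: [0.9, -0.1, -0.7]
width: 0.0708
```

Run:
```python
from h import *
tool()
t=avg('top',3)
[print(*b) for b in blanks(t)]
cv2.imwrite('pics/t6.png',cv2.cvtColor(cv2.resize(t['frame'][130:260,215:415],(800,520),interpolation=cv2.INTER_CUBIC),cv2.COLOR_RGB2BGR))
```

```text
tcp [0.6015 0.1179 0.1374] jig [ 0.1273 -0.0051] toolY 3.02 tiltfix deg [0.03 0.11] w 0.0708 F [ 0.9 -0.1 -0.7] t 25.2
[0.4234 0.014 ] 23.0 0.88
[0.4597 0.2743] 29.7 2.01
```

View pics/t6.png

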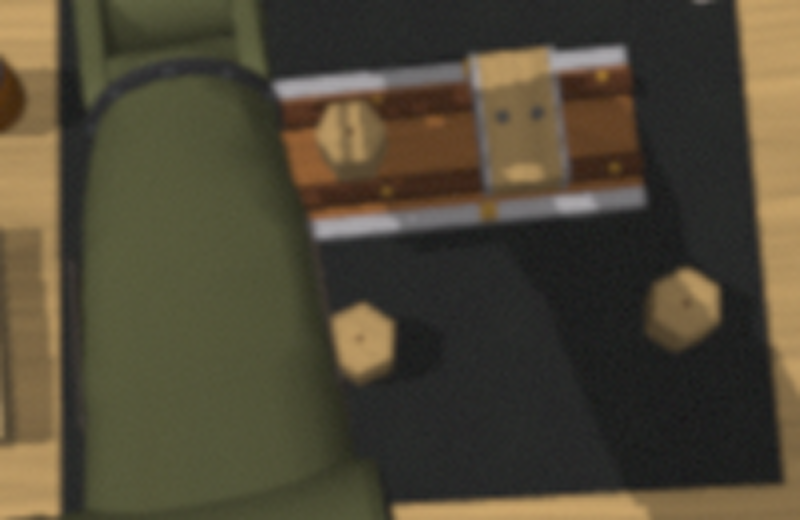

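View shows blank3 squared in the channel (350,135). The rightmost blank at (684,308) is shadowed but unmoved, so I'll fetch it.

>>> send_rows(steps=[[[-163,-374,0],[0,0,20.9]],[[-163,-374,0],[0,0,20.9]],[[-163,-374,0],[0,0,20.9]],[[-163,-374,0],[0,0,20.9]],[[-163,-374,0],[0,0,20.9]],[[-163,-374,0],[0,0,20.9]],[[-163,-374,0],[0,0,20.9]],[[-163,-374,0],[0,0,20.9]],[[-163,-374,0],[0,0,20.9]],[[-163,-374,0],[0,0,20.9]],[[-163,-374,0],[0,0,20.9]],[[-163,-374,-40],[0,0,20.9]],[[-163,-374,-80],[0,0,20.9]],[[-163,-374,-110],[0,0,20.9]],[[-163,-374,-110],[0,0,20.9]],[[-163,-374,-110],[0,0,20.9]]], jaw=-0.7)

```text
clock: 26.95
tcp_pos: [0.4395, -0.2586, 0.0281]
eef_rot: [0.546, 0.838, 0.0, 0.001]
ft_force: [0.4, -0.0, 0.4]
width: 0.0796
```

>>> send_rows(steps=[[[0,0,0],[0,0,0]],[[0,0,0],[0,0,0]],[[0,0,0],[0,0,0]],[[0,0,0],[0,0,0]],[[0,0,0],[0,0,0]],[[0,0,0],[0,0,0]]], jaw=1)

```text
clock: 27.55
tcp_pos: [0.4399, -0.2588, 0.0287]
eef_rot: [0.546, 0.838, 0.0, 0.001]
ft_force: [-1.7, 1.5, 6.6]
width: 0.0519
```

>>> send_rows(steps=[[[0,0,50],[0,0,0]],[[0,0,100],[0,0,-8]],[[0,30,115],[0,0,-20.9]],[[165.5,203.5,115],[0,0,-20.9]],[[165.5,203.5,115],[0,0,-20.9]],[[165.5,203.5,115],[0,0,-20.9]],[[165.5,203.5,115],[0,0,-20.9]],[[165.5,203.5,115],[0,0,-20.9]],[[165.5,203.5,115],[0,0,-20.9]],[[165.5,203.5,115],[0,0,-20.9]],[[165.5,203.5,115],[0,0,-20.9]],[[165.5,203.5,80],[0,0,-20.9]],[[165.5,203.5,45],[0,0,-20.9]],[[165.5,203.5,45],[0,0,-20.9]],[[165.5,203.5,45],[0,0,-20.9]],[[165.5,203.5,45],[0,0,-20.9]]])

```text
clock: 29.15
tcp_pos: [0.6062, -0.0559, 0.076]
eef_rot: [0.689, 0.725, 0.001, 0.003]
ft_force: [0.5, 0.2, 0.1]
width: 0.0519
```

```bash
python3 -c "
from h import *
tool()"
```

```text
tcp [ 0.6062 -0.0559  0.076 ] jig [-0.0466 -0.0008] toolY 2.86 tiltfix deg [0.13 0.3 ] w 0.0519 F [0.5 0.2 0.1] t 29.15
```

>>> send_rows(steps=[[[-0.8,0.6,-8],[0.1,0.3,0]],[[-0.8,0.6,-18],[0.1,0.3,0]],[[-0.8,0.6,-24],[0.1,0.3,0]],[[-0.8,0.6,-29],[0.1,0.3,0]],[[-0.8,0.6,-33],[0.1,0.3,0]],[[-0.8,0.6,-36],[0.1,0.3,0]],[[-0.8,0.6,-37.5],[0.1,0.3,0]],[[-0.8,0.6,-37.5],[0.1,0.3,0]]])

```text
clock: 29.95
tcp_pos: [0.6055, -0.0553, 0.0388]
eef_rot: [0.689, 0.725, -0.0, 0.0]
ft_force: [-1.7, 0.9, 1.6]
width: 0.0516
```

>>> send_rows(steps=[[[0,0,0],[0,0,0]],[[0,0,0],[0,0,0]],[[0,0,0],[0,0,0]],[[0,0,0],[0,0,0]],[[0,0,20],[0,0,0]],[[0,0,60],[0,0,0]],[[0,0,100],[0,0,0]],[[0,-30,100],[0,0,0]],[[0,-80,100],[0,0,0]],[[0,-130,100],[0,0,0]],[[0,-180,100],[0,0,0]],[[0,-230,100],[0,0,0]],[[0,-260,100],[0,0,0]],[[0,-260,100],[0,0,0]]], jaw=-0.5)

```text
clock: 31.35
tcp_pos: [0.6044, -0.3192, 0.1381]
eef_rot: [0.691, 0.723, -0.0, 0.0]
ft_force: [-0.3, 0.3, -0.7]
width: 0.0704
```

Run:
```python
from h import *
tool()
t=avg('top',3)
[print(*b) for b in blanks(t)]
for b in blanks(t,z=.074,box=(.5,.7)): print('chan',jig(b[0]),(b[1]-2.95)%60,b[2])
```

```text
tcp [ 0.6044 -0.3192  0.1381] jig [-0.3095  0.0145] toolY 2.63 tiltfix deg [ 0.04 -0.01] w 0.0704 F [-0.3  0.3 -0.7] t 31.35
[0.4471 0.1639] 23.8 0.95
[0.4596 0.2743] 29.7 2.0
chan [[0.02629909 0.00124819]] 59.35 1.03
chan [[-0.04489196  0.00131208]] 59.55 1.0
```

>>> send_rows(steps=[[[-157,483,0],[0,0,21.2]],[[-157,483,0],[0,0,21.2]],[[-157,483,0],[0,0,21.2]],[[-157,483,0],[0,0,21.2]],[[-157,483,0],[0,0,21.2]],[[-157,483,0],[0,0,21.2]],[[-157,483,0],[0,0,21.2]],[[-157,483,0],[0,0,21.2]],[[-157,483,0],[0,0,21.2]],[[-157,483,0],[0,0,21.2]],[[-157,483,0],[0,0,21.2]],[[-157,483,0],[0,0,21.2]],[[-157,483,0],[0,0,21.2]],[[-157,483,-40],[0,0,21.2]],[[-157,483,-80],[0,0,21.2]],[[-157,483,-111],[0,0,21.2]],[[-157,483,-111],[0,0,21.2]],[[-157,483,-111],[0,0,21.2]]], jaw=-0.7)

```text
clock: 33.3
tcp_pos: [0.4491, 0.1676, 0.0283]
eef_rot: [0.545, 0.839, -0.0, -0.0]
ft_force: [0.1, -0.3, 0.1]
width: 0.0801
```

>>> send_rows(steps=[[[0,0,0],[0,0,0]],[[0,0,0],[0,0,0]],[[0,0,0],[0,0,0]],[[0,0,0],[0,0,0]],[[0,0,0],[0,0,0]],[[0,0,0],[0,0,0]]], jaw=1)

```text
clock: 33.9
tcp_pos: [0.4493, 0.1677, 0.0289]
eef_rot: [0.545, 0.839, 0.0, 0.0]
ft_force: [-2.7, -2.3, 7.4]
width: 0.0517
```

>>> send_rows(steps=[[[0,0,50],[0,0,0]],[[0,0,90],[0,0,-8]],[[145,-9.3,90],[0,0,-21.1]],[[145,-9.3,90],[0,0,-21.1]],[[145,-9.3,90],[0,0,-21.1]],[[145,-9.3,90],[0,0,-21.1]],[[145,-9.3,90],[0,0,-21.1]],[[145,-9.3,80],[0,0,-21.1]],[[145,-9.3,45],[0,0,-21.1]],[[145,-9.3,45],[0,0,-21.1]],[[145,-9.3,45],[0,0,-21.1]],[[145,-9.3,45],[0,0,-21.1]]])

```text
clock: 35.1
tcp_pos: [0.5946, 0.1587, 0.0757]
eef_rot: [0.689, 0.725, 0.001, 0.001]
ft_force: [0.0, -0.1, -0.3]
width: 0.0519
```

```bash
python3 -c "
from h import *
tool()"
```

```text
tcp [0.5946 0.1587 0.0757] jig [ 0.1683 -0.0003] toolY 2.93 tiltfix deg [-0.01  0.13] w 0.0519 F [ 0.  -0.1 -0.3] t 35.1
```

Seat at z=0.0389, release, then retreat to the right and look.

>>> send_rows(steps=[[[-0.4,0,-8],[0,0.1,0]],[[-0.4,0,-18],[0,0.1,0]],[[-0.4,0,-24],[0,0.1,0]],[[-0.4,0,-29],[0,0.1,0]],[[-0.4,0,-33],[0,0.1,0]],[[-0.4,0,-36],[0,0.1,0]],[[-0.4,0,-37.2],[0,0.1,0]],[[-0.4,0,-37.2],[0,0.1,0]]])

```text
clock: 35.9
tcp_pos: [0.5943, 0.1587, 0.039]
eef_rot: [0.689, 0.725, 0.0, 0.0]
ft_force: [-3.1, -0.4, 4.8]
width: 0.0519
```

>>> send_rows(steps=[[[0,0,0],[0,0,0]],[[0,0,0],[0,0,0]],[[0,0,0],[0,0,0]],[[0,0,0],[0,0,0]],[[0,0,20],[0,0,0]],[[0,0,60],[0,0,0]],[[0,0,100],[0,0,0]],[[0,30,100],[0,0,0]],[[-30,80,100],[0,0,0]],[[-60,130,100],[0,0,0]],[[-60,180,100],[0,0,0]],[[-60,180,100],[0,0,0]],[[-60,180,100],[0,0,0]]], jaw=-0.5)

```text
clock: 37.2
tcp_pos: [0.5337, 0.3403, 0.1386]
eef_rot: [0.688, 0.726, 0.0, 0.0]
ft_force: [-0.0, -1.7, -0.4]
width: 0.0701
```

Run:
```python
from h import *
tool()
t=avg('top',3)
[print(*b) for b in blanks(t)]
for b in blanks(t,z=.074,box=(.5,.7)): print('chan',jig(b[0]),(b[1]-2.95)%60,b[2])
cv2.imwrite('pics/t7.png',cv2.cvtColor(cv2.resize(t['frame'][130:260,215:415],(800,520),interpolation=cv2.INTER_CUBIC),cv2.COLOR_RGB2BGR))
```

```text
tcp [0.5337 0.3403 0.1386] jig [0.3528 0.0512] toolY 3.09 tiltfix deg [-0.    0.03] w 0.0701 F [-0.  -1.7 -0.4] t 37.2
chan [[0.28353328 0.04386624]] 27.05 0.9
chan [[0.16341909 0.00199236]] 0.04999999999999982 0.97
chan [[0.02661413 0.00153235]] 57.55 1.1
chan [[-0.0447921   0.00130693]] 59.05 1.05
```

View pics/t7.png

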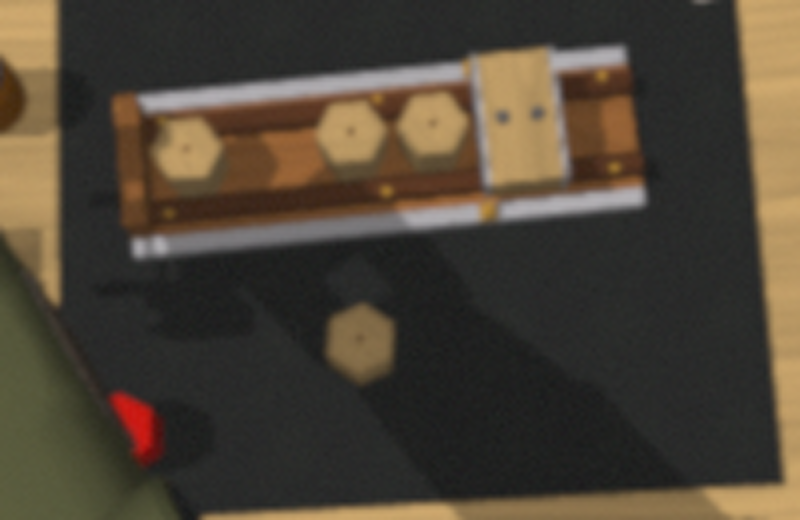

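Three blanks are squared in the channel. The last one at (361,339) is in shadow and unmoved.

>>> send_rows(steps=[[[-111,-324,0],[0,0,20.4]],[[-111,-324,0],[0,0,20.4]],[[-111,-324,0],[0,0,20.4]],[[-111,-324,0],[0,0,20.4]],[[-111,-324,0],[0,0,20.4]],[[-111,-324,0],[0,0,20.4]],[[-111,-324,0],[0,0,20.4]],[[-111,-324,0],[0,0,20.4]],[[-111,-324,0],[0,0,20.4]],[[-111,-324,0],[0,0,20.4]],[[-111,-324,0],[0,0,20.4]],[[-111,-324,-40],[0,0,20.4]],[[-111,-324,-80],[0,0,20.4]],[[-111,-324,-111],[0,0,20.4]],[[-111,-324,-111],[0,0,20.4]],[[-111,-324,-111],[0,0,20.4]]], jaw=-0.7)

```text
clock: 38.95
tcp_pos: [0.4241, 0.0138, 0.0283]
eef_rot: [0.55, 0.835, -0.0, -0.0]
ft_force: [-0.4, -0.4, 0.6]
width: 0.0796
```

>>> send_rows(steps=[[[0,0,0],[0,0,0]],[[0,0,0],[0,0,0]],[[0,0,0],[0,0,0]],[[0,0,0],[0,0,0]],[[0,0,0],[0,0,0]],[[0,0,0],[0,0,0]]], jaw=1)

```text
clock: 39.55
tcp_pos: [0.4245, 0.0138, 0.029]
eef_rot: [0.55, 0.835, 0.0, 0.0]
ft_force: [-0.7, 0.3, 7.0]
width: 0.0522
```

>>> send_rows(steps=[[[0,0,50],[0,0,0]],[[0,0,100],[0,0,-8]],[[20,10,105],[0,0,-20.3]],[[173.5,69.7,105],[0,0,-20.3]],[[173.5,69.7,105],[0,0,-20.3]],[[173.5,69.7,105],[0,0,-20.3]],[[173.5,69.7,105],[0,0,-20.3]],[[173.5,69.7,105],[0,0,-20.3]],[[173.5,69.7,105],[0,0,-20.3]],[[173.5,69.7,105],[0,0,-20.3]],[[173.5,69.7,75],[0,0,-20.3]],[[173.5,69.7,45],[0,0,-20.3]],[[173.5,69.7,45],[0,0,-20.3]],[[173.5,69.7,45],[0,0,-20.3]],[[173.5,69.7,45],[0,0,-20.3]]])

```text
clock: 41.05
tcp_pos: [0.5987, 0.0834, 0.0761]
eef_rot: [0.688, 0.725, 0.001, 0.001]
ft_force: [0.6, -0.9, -0.5]
width: 0.0519
```

```bash
python3 -c "
from h import *
tool()"
```

```text
tcp [0.5987 0.0834 0.0761] jig [ 0.0929 -0.0005] toolY 3.01 tiltfix deg [0.01 0.21] w 0.0519 F [ 0.6 -0.9 -0.5] t 41.05
```

>>> send_rows(steps=[[[-0.5,0,-8],[0,0.2,0]],[[-0.5,0,-18],[0,0.2,0]],[[-0.5,0,-24],[0,0.2,0]],[[-0.5,0,-29],[0,0.2,0]],[[-0.5,0,-33],[0,0.2,0]],[[-0.5,0,-36],[0,0.2,0]],[[-0.5,0,-37.5],[0,0.2,0]],[[-0.5,0,-37.5],[0,0.2,0]]])

```text
clock: 41.85
tcp_pos: [0.5983, 0.0835, 0.039]
eef_rot: [0.688, 0.725, 0.0, 0.0]
ft_force: [-2.9, 0.3, 2.7]
width: 0.0522
```

>>> send_rows(steps=[[[0,0,0],[0,0,0]],[[0,0,0],[0,0,0]],[[0,0,0],[0,0,0]],[[0,0,0],[0,0,0]],[[0,0,20],[0,0,0]],[[0,0,60],[0,0,0]],[[0,0,110],[0,0,0]],[[0,-30,130],[0,0,0]],[[0,-80,130],[0,0,0]],[[0,-130,130],[0,0,0]],[[0,-180,130],[0,0,0]],[[0,-230,130],[0,0,0]],[[0,-280,130],[0,0,0]],[[-50,-330,130],[0,0,0]],[[-100,-380,130],[0,0,0]],[[-140,-420,130],[0,0,0]],[[-140,-440,130],[0,0,0]],[[-140,-440,130],[0,0,0]]], jaw=-0.5)

```text
clock: 43.65
tcp_pos: [0.4558, -0.3597, 0.1693]
eef_rot: [0.69, 0.724, -0.0, 0.0]
ft_force: [1.2, 0.5, 0.1]
width: 0.0707
```

Run:
```python
from h import *
tool()
t=avg('top',4); s=avg('side',4)
for b in blanks(t,z=.074,box=(.5,.7)): print('chan',jig(b[0]),(b[1]-2.95)%60,b[2])
V=t['frame'].astype(np.float32).mean(2)
for y in (-.02,0,.02,.04):
    xs=np.arange(-.18,-.14,.0005); uv=proj(t,np.array([np.r_[world(x,y),.073] for x in xs])).astype(np.float32)
    d=np.gradient(cv2.remap(V,uv[:,:1],uv[:,1:],cv2.INTER_CUBIC)[:,0]); i=np.argmax(d); w=np.clip(d,0,None)*(abs(np.arange(len(d))-i)<10); print('stop back',(w@xs/w.sum()).round(4))
A=cv2.resize(t['frame'][120:260,160:420],(780,420),interpolation=cv2.INTER_CUBIC)
cv2.imwrite('pics/t8.png',cv2.cvtColor(A,cv2.COLOR_RGB2BGR))
cv2.imwrite('pics/s8.png',cv2.cvtColor(cv2.resize(s['frame'][130:320,160:380],(690,596),interpolation=cv2.INTER_CUBIC),cv2.COLOR_RGB2BGR))
```

```text
tcp [ 0.4558 -0.3597  0.1693] jig [-0.3423  0.1651] toolY 2.8 tiltfix deg [0.05 0.01] w 0.0707 F [1.2 0.5 0.1] t 43.65
chan [[0.1651014  0.00160527]] 1.0499999999999998 1.06
chan [[0.09489873 0.00141797]] 59.15 1.05
chan [[0.0251954  0.00120493]] 58.65 1.05
chan [[-0.0447921   0.00130693]] 59.55 1.05
stop back -0.1572
stop back -0.1557
stop back -0.1561
stop back -0.1567
```

View pics/t8.png

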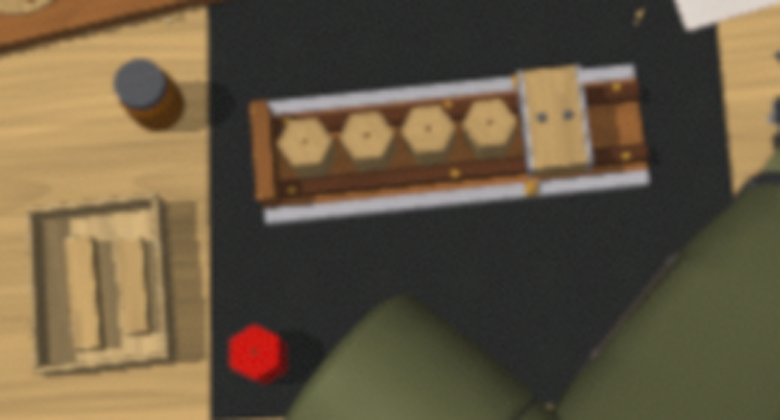

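View pics/s8.png

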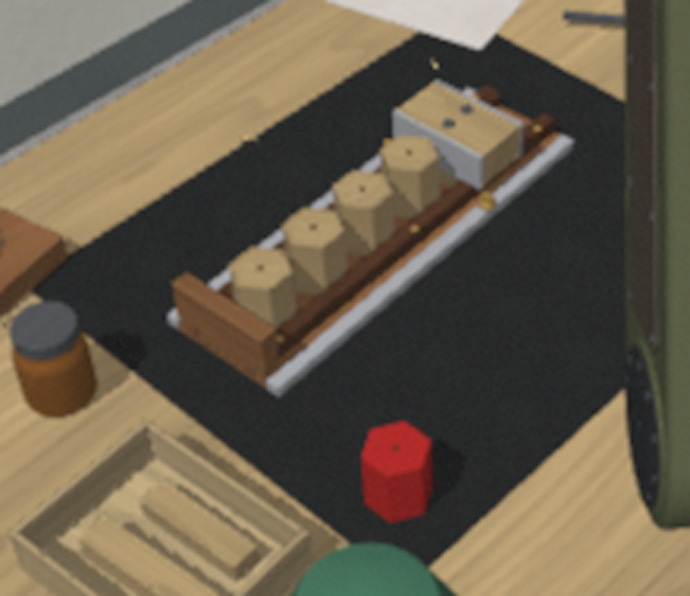

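The last pictures show four blanks in a row in the channel, the stop level with the brass pointers, both offcuts flat in the tray, and the jar and red blank where they were.

```bash
python3 -c "
from station import job_done
print(job_done())"
```

```text
the job is handed in; nothing more can be done
None
```

The job is done and handed in at about 44 s on the robot's clock, in the order you asked.

- **Offcuts:** both are lying flat in the scrap tray.
- **Stop:** my estimates put its leading face between 1.1 mm short of the pointers and 0.4 mm past them. They disagree slightly:
  - The top view puts the face 0.4 mm past; that is its back edge plus 70 mm, at −86.3 mm against the pointers' −86.7 mm.
  - The finger contact puts it 0.5 mm short, assuming the closed fingers are 16 mm thick.
  - The side view, carried forward from before the last small push, puts it about 1.1 mm short.
  - The stop had not moved when I checked again at the end.
- **Blanks:** all four are in the channel at jig x of about +165, +95, +25 and −45 mm.
  - They are square to the jaws within about 1.4°.
  - At release each one was 10 mm above its bench height, which is the channel floor. I did not measure their height again afterwards.
- **Other things:** in the last pictures the red blank and the jar were where they started. The mallet and gouge were not in the last crops; nothing I did was aimed near them. I saw no blank get knocked aside.

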